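# Clamp a stretcher bar and tighten the vise nut to the click

### The arm

A 6-joint arm with a two-finger parallel gripper is mounted at the origin on the work surface. World frame = base frame: x ahead of the robot, y to its left, z up, the work surface at z = 0. Lengths are in mm, angles in rad, forces in N, time in s.
With the tool pointing down it reaches from about 300 to 750 mm from the base axis. Payload 8.5 kg.
Tool frame: the origin (TCP) lies between the finger pads; the fingertips stand 14 mm ahead of it and the grasp point (between the pads) lies 5 mm behind it (bot.nose_length is the distance from the TCP to the fingertips, in mm); z points along the fingers, y is the line along which they close (so a half turn about z gives the same grasp; the last joint's range is limited). The gripper opens to 85 mm and grips with 20 to 120 N. Pads are 22 mm wide; open, the fingers measure 114 mm over their backs; the gripper's body (76 mm by 85 mm) begins 54 mm behind the grasp point. The pads swing forward as they close: fully open they stand 13 mm farther back than shut.
Start: joints at [0.925, 0.381, 1.297, -0, 1.464, -0.215], TCP at [229.668, 499.733, 245.322] pointing down, gripper open.
Joint ranges: [-3.11, 3.11], [-0.89, 2.33], [0.22, 2.48], [-1.42, 4.56], [0.17, 2.85], [-2.88, 2.88]. Speed limits (rad/s): [2.39, 2.39, 3.14, 3.14, 3.14, 3.14].

### API

Orientations are given as a unit quaternion [x, y, z, w].
In Python, from plant import bot gives the robot as it stands. Calls block until the motion is done:
- bot.move_ptp(position, orientation): joint-space move of the TCP to a pose.
- bot.move_straight(position, rot=None, rate=150, max_force=None): straight line of the TCP; rot=None keeps the orientation; rate is the mean speed in mm/s. With max_force (N) it stops when the force on the tool has changed by that much, and returns True; else False.
- bot.set_joints(angles): joint-space move.
- bot.move_gripper(opening, strength=None): finger opening in mm; strength is the grip in N (None keeps the last); returns when the fingers have stopped.
- bot.pause(seconds).
- bot.inverse_kinematics(position, orientation): joint angles nearest the present ones, or None.
- bot.read_camera(name): name is "scene" or "top" or "wrist"; returns a dict with "pixels" (420x560x3 uint8, red, green, blue), "camera_matrix" (3x3 intrinsics, pixels), "R" (3x3) and "t" (3): a world point X has camera coordinates R X + t. Camera axes: x right, y down, z forward; pixel columns grow to the right and rows downward; lengths in mm; the calibration is good to about 2 mm. A picture is of the moment at which its call begins. There is no depth.
A pose or a line that the arm cannot do raises bot.MotionError and nothing moves.
- bot.job_done(): hands the job in; it is judged then, once.
Readings, each from a call of its own:
- bot.current_t(): time.
- bot.current_joint_pos(): joint angles.
- bot.current_qd(): joint speeds.
- bot.current_tau(): joint torques, N m.
- bot.current_eef_pos(): TCP position.
- bot.current_orientation(): TCP orientation.
- bot.current_ft_force(): force on the tool from outside, world axes, zero at the start.
- bot.current_moment(): the same for the moment, N m.
- bot.current_opening(): finger opening in mm.
- bot.current_grip_force(): force on a finger pad.
Only numpy, scipy, OpenCV 4.12 (cv2) and the standard library are available. Lean on these libraries where they do the work, as an engineer would, in place of code of your own. Each camera call takes 0.05 s, during which the arm holds its last target. There are 200 camera calls.

### The job

Clamp the wooden stretcher bar in the blue bench vise: first slide the jaw gently by its orange tab until the bar sits snug between jaw and fence. Then turn the click wrench that sits on the vise's nut clockwise (seen from above) until its joint gives with a click, stop there at once, well short of its end stop, and let go so that the joint springs straight again, leaving the nut tight. Do not disturb the paint things standing about.

Things in the scene. Friction and masses are not known exactly. Their poses are not given: they have to be found in the camera images.
- vise: Blue steel bench vise fixed to the table (place and yaw vary). Origin on the table under the nut axis. Bed 130 (x) x 300 (y) x 12 mm high, from y = -255 to +45 mm. The fence is an upright plate across the bed, inner face at y = -205 mm, top 55 mm high. The nut post, 60 x 50 mm, 52 mm high, stands at the origin. It clamps along its own y.
- jaw (a joint): Travel (m) of the sliding steel jaw: 0 = clamping face at y = -115 mm of the vise, growing as it slides to the vise's -y, towards the fence. Starts between 0 and 0.012. Slides with about 4 N of friction and stays where it is left. The jaw is 90 mm wide (x), 30 mm thick, top 46 mm high.
- jaw_tab (a point): Point to pinch on the orange tab standing up on the jaw, 80 mm above the table; axes as the vise. The tab is 12 mm thick along the vise's y, 36 mm wide along x, its top 98 mm high, free down to 46 mm. It lies 17 mm behind the jaw's clamping face.
- bar: Loose pine stretcher bar 220 mm long (its x) x 45 mm wide (its y) x 20 mm high, 0.11 kg, lying on the vise bed between jaw and fence, up to 18 mm clear of the fence and a little askew. Origin: centre of its underside. Snug means jaw, bar and fence in contact. The wood is soft: about 10 N of push is enough, 40 N dents it.
- nut_axis (a point): Point on the axis of nut and wrench head, at the height of the handle's middle (88 mm). Its x points along the head's neck towards the handle, z is up. The head is a steel cylinder 44 mm across, top 110 mm high; it cannot come off the nut. A thin red needle on top, 112 mm long, is part of the head.
- handle_grip (a point): Middle of the wrench's black round grip, 24 mm in diameter, 88 mm above the table, free beneath; 175 mm from the nut axis when straight. x points along the handle away from the nut. The black grip runs from 45 mm before to 50 mm past this point. The handle is hinged to the wrench head on the nut axis, so grip and nut turn about the same centre.
- head (a joint): Turn of nut and wrench head (rad), growing clockwise seen from above (tightening). Starts between 0 and 0.25; the wrench's direction varies besides. The nut turns stiffly (1.3 N m, about 7.5 N across the grip, rising to 1.7 N m) and stays where it is left; a further 0.2 to 0.5 rad brings it to the set torque. Do not turn it back after that.
- click (a joint): Fold of handle against head (rad): 0 straight, growing as the handle goes clockwise past the head. Stays 0 up to 1.7 N m (about 10 N across the grip), then gives: resistance falls by half within 0.2 rad, the handle swings from under the red needle, the nut stops turning. A fold of 0.06 to 0.15 is a click; never go past 0.20 (stop at 0.26). Springs back to 0 when let go or eased back.
- jar: Bystander: glass paint jar with red lid, 54 mm across, 70 mm high, origin under its centre. Leave alone.
- ink: Bystander: small white bottle with blue cap, 44 mm across, 85 mm high, origin under its centre. Leave alone.
- brushes: Bystander: red and yellow can of brushes, 84 mm across, 205 mm high with the brushes, origin under its centre. Leave alone.
- tube_red: Bystander: red paint tube lying down, 118 x 32 x 18 mm. Leave alone.
- tube_blue: Bystander: blue paint tube lying down, 118 x 32 x 18 mm. Leave alone.

How it is judged (in metres and radians):
On the way, in this order (a step that is already met when the one before it is completed fails the run):
1. the jaw holds the bar snug against the fence (value of joint jaw above 0.0425 m and y of bar in the frame of vise below -0.1795 m and x of bar in the frame of vise between -0.05 and 0.05 m and z of bar in the frame of vise between 0.006 and 0.018 m), for 0.2 s.
2. the wrench's joint has given (fold over 0.06 rad) with the bar still clamped (all of step 1 and value of joint click above 0.06 rad), for 0.1 s.
At the end, for the whole second after the job is handed in: The bar lies flat on the vise bed, within 50 mm of its middle, held between jaw and fence with under 2.5 mm of play; the wrench joint is straight again (fold under 0.03 rad), the nut not turned back more than about 0.08 rad from where the wrench gave; all at rest (all of step 1 and value of joint click below 0.03 rad and value of joint head above 0.36 rad and velocity of joint click below 0.05 rad/s and linear speed of bar below 0.01 m/s); the robot touches nothing.
It fails at once if the wrench is folded past 0.20 rad, towards its stop (over-tightened) (value of joint click above 0.2 rad).
It fails at once if the jaw crushes the bar (over 40 N) (contact force between jaw and bar above 40 N).
It fails at once if a bystander is moved more than 30 mm (distance of any of jar, ink, brushes, tube_red, tube_blue from where it was at the start of the episode above 0.03 m).
It also fails if it takes over 64 s, if anything falls off the work surface, if the arm or the gripper's body presses on something with over 40 N, if the wrist force passes 120 N, or if a joint passes its speed limit or range.

## Working session

There is one attempt and no reset: what is moved stays moved. The work goes in short steps, each a Python script; the robot and the scene stay as the last script left them, time stands still between calls to the robot, and variables do not carry over. Pictures are saved under pics/ and viewed, at most 10 in all, crops included, and the job is handed in when it is done.

```bash
mkdir -p pics; ls; python3 - <<'E'
from plant import bot
import cv2,pickle
for n in("scene","top"):
    c=bot.read_camera(n);pickle.dump(c,open(f"pics/{n}.pkl","wb"))
    p=cv2.cvtColor(c["pixels"],cv2.COLOR_RGB2BGR)
    cv2.imwrite(f"pics/{n}.png",cv2.resize(p,(784,588),interpolation=cv2.INTER_CUBIC))
    print(n,c["camera_matrix"].round(1).tolist(),c["R"].round(3).tolist(),c["t"].round(1))
print(bot.current_t(),bot.current_orientation())
E
```

```text
pics
scene [[430.0, 0.0, 283.6], [0.0, 430.0, 203.1], [0.0, 0.0, 1.0]] [[0.284, 0.959, 0.006], [0.608, -0.176, -0.774], [-0.741, 0.223, -0.633]] [-173.9 -274.8 1556. ]
top [[446.9, 0.0, 273.3], [0.0, 446.9, 211.4], [0.0, 0.0, 1.0]] [[-0.05, -0.999, 0.001], [-0.977, 0.049, -0.206], [0.205, -0.011, -0.979]] [  61.2  587.4 1176.6]
0.1 [ 2.13705137e-01  9.76898004e-01 -5.74663329e-04 -2.72316902e-04]
```

View pics/top.png

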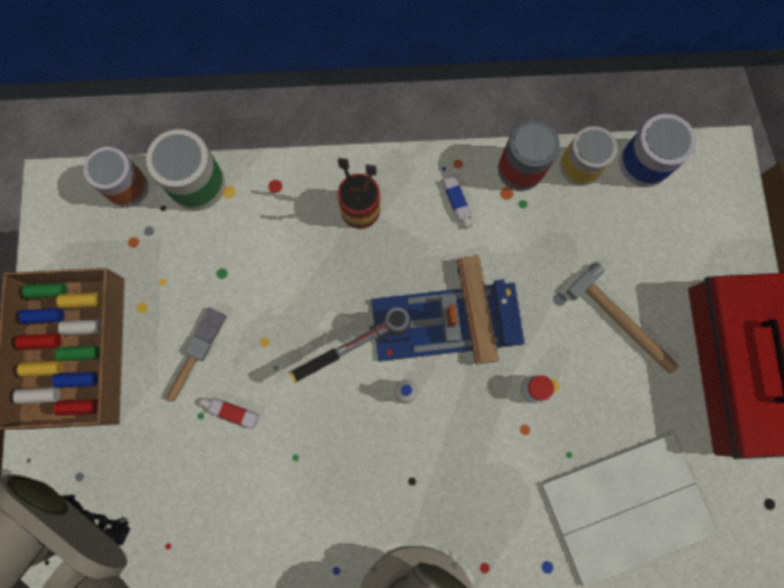

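View pics/scene.png

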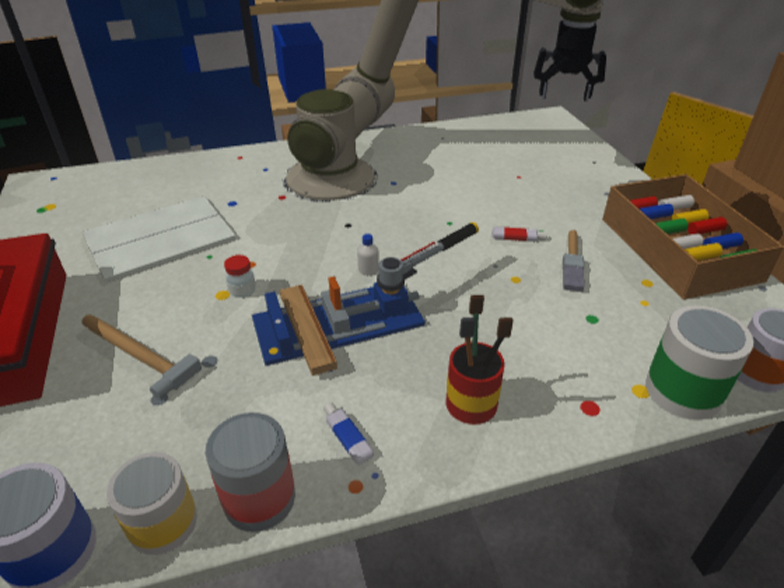

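The top view shows the nut head at about (397,319), the orange tab at (452,315), the bar at (478,310), and the grip from (340,352) to (293,376). The ink bottle is at (405,390), close to the vise, and the jar is at (540,388). I'll take enlarged crops next.

```bash
python3 - <<'E'
import cv2,pickle
for n,(x0,y0,w,h) in dict(top=(200,176,180,110),scene=(170,150,180,120)).items():
    p=cv2.cvtColor(pickle.load(open(f"pics/{n}.pkl","rb"))["pixels"],cv2.COLOR_RGB2BGR)[y0:y0+h,x0:x0+w]
    p=cv2.convertScaleAbs(p,alpha=1.5)
    cv2.imwrite(f"pics/{n}_c.png",cv2.resize(p,None,fx=4.4,fy=4.4,interpolation=cv2.INTER_CUBIC))
E
```

```text
(no output)
```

View pics/top_c.png

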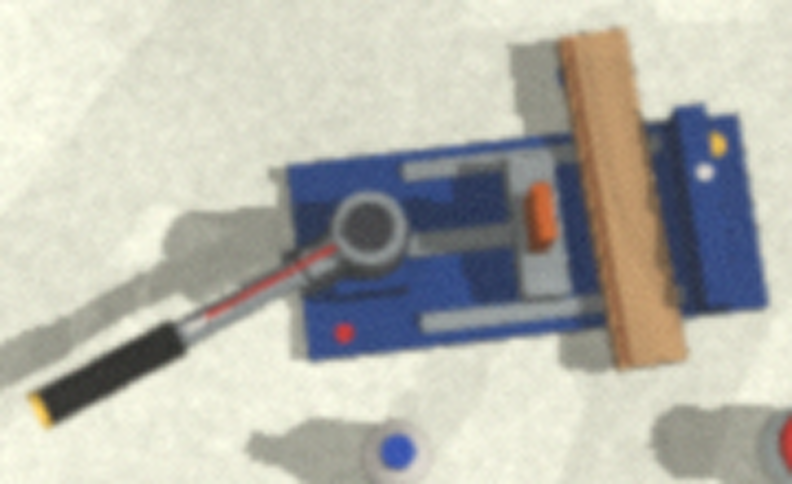

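View pics/scene_c.png

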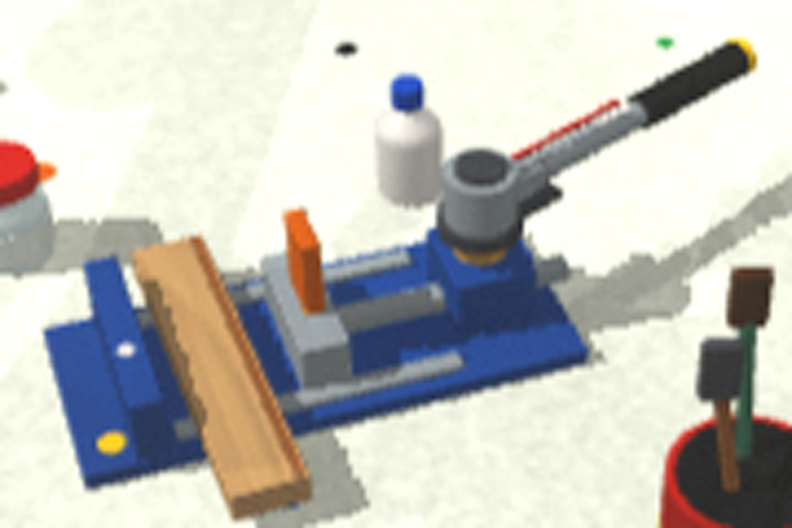

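The top crop gives these readings:

| Feature | Crop pixels |
|---|---|
| Head top | (369,224) |
| Bed corners | (289,166), (738,115), (767,303), (310,359) |
| Grip, black part | (176,340) to (50,408) |
| Tab top | about (542,200) |
| Bar corners | (560,40), (625,30), (686,357), (620,368) |

Clockwise moves the handle towards +x, away from the ink bottle.

```bash
cat > h.py <<'E'
import pickle,numpy as np
from scipy.optimize import least_squares
T=pickle.load(open("pics/top.pkl","rb")); S=pickle.load(open("pics/scene.pkl","rb"))
def un(x,y,o): return np.array([(x+.5)/4.4-.5+o[0],(y+.5)/4.4-.5+o[1]])
OT=(200,176); OS=(170,150)
def back(c,uv,z):
    d=c["R"].T@np.linalg.solve(c["camera_matrix"],[*uv,1]); o=-c["R"].T@c["t"]
    return o+d*(z-o[2])/d[2]
def proj(c,X):
    p=c["camera_matrix"]@(c["R"]@np.asarray(X,float)+c["t"]); return p[:2]/p[2]
E
python3 - <<'E'
from h import *
# vise frame pts: +y toward image left (world +y); x: bed width
C=[((289,166),(65,45,12)),((738,115),(65,-255,12)),((767,303),(-65,-255,12)),((310,359),(-65,45,12)),((369,224),(0,0,110))]
CS=[((88,487),(65,-255,12)),((588,356),(65,45,12)),((47,325),(-65,-255,12)),((482,163),(0,0,110))]
def W(p,v):
    c,s=np.cos(p[2]),np.sin(p[2]); return np.array([p[0]+c*v[0]-s*v[1],p[1]+s*v[0]+c*v[1],v[2]])
def res(p,which=3):
    r=[]
    if which&1: r+=[proj(T,W(p,v))-un(*uv,OT) for uv,v in C]
    if which&2: r+=[proj(S,W(p,v))-un(*uv,OS) for uv,v in CS]
    return np.concatenate(r)
for w in(1,2,3):
    f=least_squares(res,[450,0,0],args=(w,)); print(w,f.x.round(3),f.fun.round(1))
p=f.x
def V(X): 
    d=X[:2]-p[:2];c,s=np.cos(p[2]),np.sin(p[2]);return np.array([c*d[0]+s*d[1],-s*d[0]+c*d[1]]).round(1)
g=lambda uv,z,c=T,o=OT: back(c,un(*uv,o),z)
print("head T/S",g((369,224),110),g((482,163),110,S,OS))
a,b=g((176,340),88),g((50,408),88);m=(a+b)/2
print("grip",a,b,np.hypot(*(m-p[[0,1,1]])[:2]),"ang",np.arctan2(*(m[:2]-p[:2])[::-1]),np.arctan2(*(b-a)[1::-1]))
a,b=g((640,108),88,S,OS),g((735,58),88,S,OS);print("gripS",a,b,np.arctan2(*((a+b)[:2]/2-p[:2])[::-1]))
print("tabT",V(g((542,200),98)),"tabS",V(g((294,213),98,S,OS)))
for uv in((560,40),(625,30),(686,357),(620,368)):print("bar",V(g(uv,32)))
print("ink",g((398,452),85),V(g((398,452),85)))
E
```

```text
1 [5.35908e+02 7.23100e+00 6.50000e-02] [-0.7 -0.8  0.2 -0.9  0.8  0.7 -0.4  0.2  0.1  0.5]
2 [5.34713e+02 1.04460e+01 7.30000e-02] [-0.3 -1.7  0.8 -1.4 -0.6  1.2  0.   2. ]
3 [5.3562e+02 8.8360e+00 6.8000e-02] [-1.3 -0.6 -0.5 -1.   0.3  0.6 -0.9  0.4 -0.5  0.7 -1.1 -1.6  0.3 -0.9
 -1.1  1.2 -0.5  2.3]
head T/S [537.38981738   7.41034467 110.        ] [526.55352923  12.70547514 110.        ]
grip [476.13308254 126.94909342  88.        ] [439.10819506 203.78392322  88.        ] 174.88773896137428 ang 2.0330811749318505 2.0198401787637605
gripS [471.32579158 131.1293741   88.        ] [435.87767735 209.07065675  88.        ] 2.041294412584098
tabT [   6.  -108.3] tabS [ -16.  -107.2]
bar [ 121.2 -143.8]
bar [ 122.9 -186.9]
bar [ -93.2 -193.2]
bar [ -95.1 -150.8]
ink [402.69772244  -3.1098486   85.        ] [-133.4   -2.9]
```

```bash
cat >> h.py <<'E'
from scipy.spatial.transform import Rotation as Ro
P0=np.array([536.,8.2]); YAW=.067
def vw(x,y,z):
    c,s=np.cos(YAW),np.sin(YAW); return np.array([P0[0]+c*x-s*y,P0[1]+s*x+c*y,z])
def down(yang,near=None):
    """tool down, tool y along world angle yang (mod pi), nearest to current last joint"""
    from plant import bot
    q=[]
    for a in(yang,yang+np.pi):
        y=np.array([np.cos(a),np.sin(a),0]);z=np.array([0,0,-1.])
        q.append(Ro.from_matrix(np.c_[np.cross(y,z),y,z]).as_quat())
    ref=Ro.from_quat(bot.current_orientation() if near is None else near)
    return min(q,key=lambda k:(Ro.from_quat(k)*ref.inv()).magnitude())
E
python3 - <<'E'
from h import *; from plant import bot; import cv2
o=down(YAW+np.pi/2)
bot.move_gripper(60,20)
bot.move_ptp(vw(0,-108,200),o); print(bot.current_joint_pos())
bot.move_straight(vw(0,-108,135))
c=bot.read_camera("wrist")
cv2.imwrite("pics/w1.png",cv2.cvtColor(c["pixels"],cv2.COLOR_RGB2BGR)); print(bot.current_t(),bot.current_eef_pos())
for v in((0,-108,98),(0,0,110)): print(proj(c,vw(*v)))
E
```

```text
[-3.94482336e-01  4.20985401e-01  1.36865866e+00  1.42691599e-04
  1.35184127e+00 -2.03315985e+00]
3.5167 [543.81436349 -99.60476866 136.07837662]
[279.15842811 256.8876089 ]
[520.28367227 267.86692712]
```

View pics/w1.png

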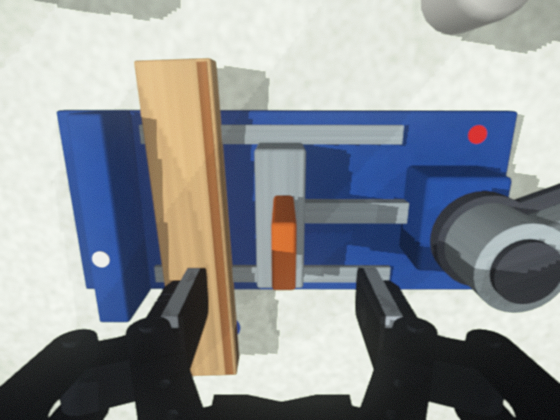

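The wrist view shows the tab top centred at about (284,255), midway between the fingers, so the arm can descend. The nut head ring is at (530,268), about 3 mm further in +y than I modelled.

```bash
sed -i 's/536.,8.2/536.,10.5/' h.py; cat > push.py <<'E'
from h import *; from plant import bot
d=vw(0,-1,0)-vw(0,0,0)
def rep(s):
    p=bot.current_eef_pos();print(s,"t",round(bot.current_t(),2),"s",round(float(d@(p-vw(0,0,0))),1),"F",round(float(d@bot.current_ft_force()),1),"open",round(bot.current_opening(),1))
E
python3 - <<'E'
from push import *
rep("up")
print(bot.move_straight(vw(0,-108,75),rate=60,max_force=15)); rep("down")
bot.move_gripper(0,20); rep("grip")
p=bot.current_eef_pos()
print(bot.move_straight(p+d*20,rate=20,max_force=12)); rep("20mm")
E
```

```text
up t 3.52 s 110.4 F 0.7 open 60.1
False
down t 4.67 s 108.1 F -0.5 open 59.8
grip t 5.16 s 108.2 F 0.8 open 11.9
False
20mm t 6.32 s 128.4 F -1.8 open 11.7
```

```bash
python3 - <<'E'
from push import *
for k in range(3):
    p=bot.current_eef_pos()
    r=bot.move_straight(p+d*15,rate=10,max_force=11); rep(r)
    if r: break
E
```

```text
False t 7.99 s 143.2 F -4.5 open 11.5
True t 8.58 s 145.0 F -1.1 open 11.7
```

```bash
python3 - <<'E'
from push import *
import cv2
bot.pause(.3); rep("rest")
p=bot.current_eef_pos()
r=bot.move_straight(p+d*6,rate=6,max_force=14); rep(r); bot.pause(.3); rep("rest")
c=bot.read_camera("wrist")
cv2.imwrite("pics/w2.png",cv2.cvtColor(c["pixels"],cv2.COLOR_RGB2BGR))
E
```

```text
rest t 8.88 s 145.0 F 3.1 open 11.7
True t 9.44 s 144.9 F -1.7 open 11.6
rest t 9.74 s 145.0 F -3.7 open 11.7
```

View pics/w2.png

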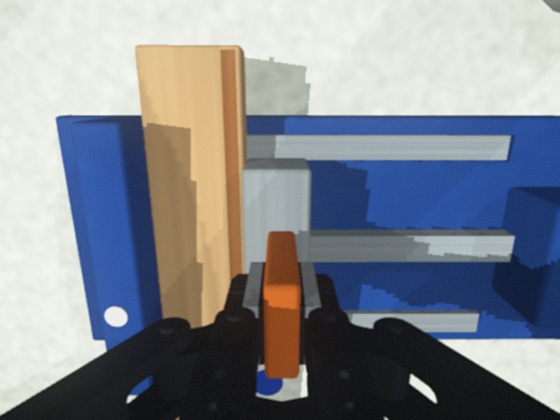

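The wrist view shows the jaw face against the bar at about (244,200), and the bar square near the fence. I'll check bar-to-fence contact by projection.

```bash
python3 - <<'E'
from h import *; from plant import bot
c=bot.read_camera("wrist")
g=lambda u,v,z:back(c,(u,v),z)[:2]
cs=np.array([[np.cos(YAW),np.sin(YAW)],[-np.sin(YAW),np.cos(YAW)]])
V=lambda X:(cs@(X-P0)).round(1)
print("bar left edge z32",V(g(138,47,32)),V(g(151,200,32)),V(g(162,310,32)))
print("fence top inner z55",V(g(107,122,55)),V(g(124,200,55)),V(g(158,340,55)))
print("jaw face z46",V(g(244,172,46)),V(g(244,230,46)),"bar right z32",V(g(222,50,32)),V(g(233,240,32)))
for y in(-205,):print([proj(c,vw(x,y,z)).round() for x in(60,0,-60) for z in(55,32)])
E
```

```text
bar left edge z32 [ -93.8 -203.6] [ -27.3 -205. ] [  31.6 -205.3]
fence top inner z55 [ -64.7 -210.6] [ -33.7 -207.9] [  33.  -200.5]
jaw face z46 [ -43.4 -159.5] [ -17.3 -160.3] bar right z32 [ -92.6 -168.5] [  -7.  -167.2]
[array([154., 388.]), array([168., 356.]), array([140., 275.]), array([157., 254.]), array([123., 135.]), array([143., 129.])]
```

The jaw face is at -160 mm and the bar's far edge at -205 mm, so the bar is snug. I'll release the tab and go to the wrench.

```bash
cat > wr.py <<'E'
from h import *; from plant import bot; import cv2
def needle(n):
    c=bot.read_camera(n); h=cv2.cvtColor(c["pixels"],cv2.COLOR_RGB2HSV).astype(int)
    m=((h[...,0]<8)|(h[...,0]>172))&(h[...,1]>110)&(h[...,2]>50)
    v,u=np.nonzero(m)
    X=np.array([back(c,(a,b),112)[:2] for a,b in zip(u,v)]).reshape(-1,2)-P0
    r=np.hypot(*X.T); X=X[(r>30)&(r<118)]
    if len(X)<8: return None,len(X),c
    vec=cv2.fitLine(X.astype(np.float32),cv2.DIST_HUBER,0,.01,.01).ravel()
    a=np.arctan2(vec[1],vec[0])
    if vec[:2]@X.mean(0)<0:a+=np.pi
    return round(float(a%(2*np.pi)),3),len(X),c
def pose(th,z=81,R=174):
    return np.array([P0[0]+R*np.cos(th),P0[1]+R*np.sin(th),z]), down(th-np.pi/2)
def force(th,n=12):
    f=np.mean([(bot.pause(.01),bot.current_ft_force())[1] for _ in range(n)],0)
    return float(f[:2]@[-np.sin(th),np.cos(th)])   # >0: handle resists
E
python3 - <<'E'
from wr import *
p=bot.current_eef_pos()
bot.move_gripper(40); bot.move_straight([p[0],p[1],200],rate=250)
th=2.04
bot.move_ptp(*pose(th,200)); print(bot.current_joint_pos().round(2))
bot.move_gripper(60,60)
print(bot.move_straight(pose(th)[0],rate=120,max_force=12))
bot.move_gripper(40)
print(bot.current_t(),force(th))
ims=[]
for n in("top","scene"):
    a,k,c=needle(n); print(n,a,k)
    x,y=proj(c,[*P0,100]).astype(int); q=cv2.cvtColor(c["pixels"],cv2.COLOR_RGB2BGR)[y-70:y+70,x-95:x+95]
    ims.append(cv2.resize(q,(400,295),interpolation=cv2.INTER_CUBIC))
cv2.imwrite("pics/n1.png",np.hstack(ims))
E
```

```text
[ 0.1   0.31  1.55 -0.    1.28 -0.37]
False
14.2083 0.10999609025985686
top 1.016 35
scene 2.026 31
```

View pics/n1.png

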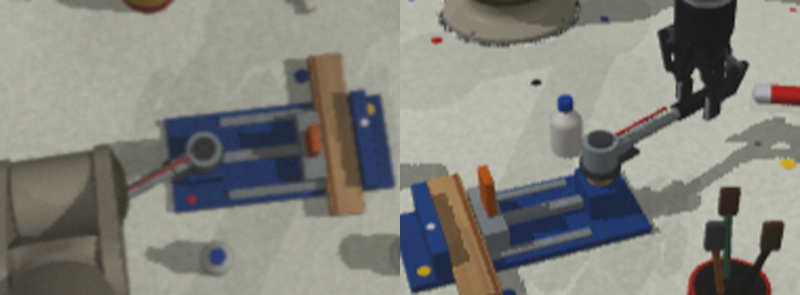

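The scene camera sees the needle clearly (31 pixels, angle 2.026) and the fingers straddle the grip. I'll advance in small steps.

```bash
cat > step.py <<'E'
from wr import *; import sys
th=float(sys.argv[1]); n=int(sys.argv[2]); st=float(sys.argv[3])
for i in range(n):
    th-=st; p,o=pose(th); r=bot.move_straight(p,o,rate=40,max_force=35)
    a,k,_=needle("scene"); print(round(th,3),r,"F",round(force(th),1),"needle",a,k,"off",round(th-a,3),"t",round(bot.current_t(),1),flush=True)
E
python3 step.py 2.04 7 0.02
```

```text
2.02 False F 0.0 needle 2.026 31 off -0.006 t 14.8
2.0 False F -0.2 needle 2.026 31 off -0.026 t 15.2
1.98 False F 0.1 needle 2.026 31 off -0.046 t 15.6
1.96 False F 5.4 needle 2.011 33 off -0.051 t 16.0
1.94 False F 5.6 needle 1.984 31 off -0.044 t 16.4
1.92 False F 5.9 needle 1.976 33 off -0.056 t 16.8
1.9 False F 6.0 needle 1.973 31 off -0.073 t 17.2
```

```bash
python3 step.py 1.90 4 0.02
```

```text
1.88 False F 5.9 needle 1.924 32 off -0.044 t 17.6
1.86 False F 6.1 needle 1.917 32 off -0.057 t 18.0
1.84 False F 6.5 needle 1.908 32 off -0.068 t 18.4
1.82 False F 6.3 needle 1.872 33 off -0.052 t 18.8
```

```bash
cat >> step.py <<'E'
    F=force(th); hist=globals().setdefault("H",[]); hist.append((F,th-a))
    if F<max(h[0] for h in hist)-.5 or np.mean([h[1] for h in hist[-2:]])<-.09: print("STOP",F); break
E
python3 step.py 1.82 20 0.02
```

```text
1.8 False F 6.1 needle 1.859 31 off -0.059 t 19.2
1.78 False F 6.6 needle 1.831 31 off -0.051 t 19.7
1.76 False F 6.5 needle 1.8 32 off -0.04 t 20.2
1.74 False F 7.0 needle 1.795 30 off -0.055 t 20.7
1.72 False F 6.4 needle 1.774 32 off -0.054 t 21.2
1.7 False F 7.0 needle 1.764 31 off -0.064 t 21.7
1.68 False F 6.9 needle 1.737 30 off -0.057 t 22.2
1.66 False F 8.9 needle 1.721 31 off -0.061 t 22.7
1.64 False F 8.2 needle 1.725 31 off -0.085 t 23.2
STOP 8.122164034546344
```

```bash
sed -i '/hist/,$d' step.py; python3 step.py 1.64 3 0.02
```

```text
1.62 False F 7.9 needle 1.725 31 off -0.105 t 23.7
1.6 False F 7.6 needle 1.725 31 off -0.125 t 24.1
1.58 False F 7.0 needle 1.725 31 off -0.145 t 24.5
```

The needle has stopped at 1.725 and the fold is about 0.09 rad, with the force down to about 0.79 of its peak. That is the click, so I'll ease back.

```bash
python3 - <<'E'
from wr import *
for th in(1.64,1.67,1.705):
    bot.move_straight(*pose(th),rate=40); print(th,round(force(th),1),needle("scene")[:2])
bot.move_gripper(65); p=bot.current_eef_pos(); bot.move_straight([p[0],p[1],230],rate=150)
bot.move_ptp([300,330,260],bot.current_orientation()); bot.pause(.3)
a,k,c=needle("scene"); print(a,k,bot.current_t())
ims=[]
for n in("top","scene"):
    a,k,c=needle(n); print(n,a,k)
    x,y=proj(c,[*P0,100]).astype(int); q=cv2.cvtColor(c["pixels"],cv2.COLOR_RGB2BGR)[y-70:y+70,x-95:x+95]
    ims.append(cv2.resize(q,(400,295),interpolation=cv2.INTER_CUBIC))
cv2.imwrite("pics/n2.png",np.hstack(ims))
E
```

```text
1.64 8.3 (1.725, 31)
1.67 6.3 (1.729, 32)
1.705 -0.3 (1.729, 32)
1.729 32 28.825
top 0.769 26
scene 1.729 32
```

View pics/n2.png

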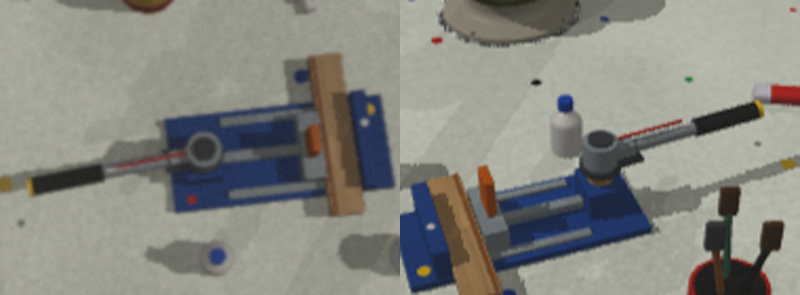

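The picture shows the handle straight under the needle, the bar clamped between jaw and fence, and the ink bottle and brushes in place. I'm handing it in.

```bash
python3 -c "
from plant import bot
print(bot.job_done())"
```

```text
the job is handed in; nothing more can be done
None
```

I handed the job in at about 29 s of the 64 s allowed: the bar is snug in the vise, and the wrench clicked at a fold of about 0.09 rad and is straight again. The nut hasn't turned back, and the ink bottle and brushes, the bystanders in the last picture, look untouched; no verdict came back.

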